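# Take the paper roll out of its clamp dispenser

### The job

The roll of baking-paper strip in the clamp dispenser is to be put away. Swing the clamp lever up open, slide the roll straight up off its spindle and stand it upright on the floor of the metal tray, setting it down rather than dropping it; then swing the empty dispenser's lever fully back down shut. Leave the other things on the counter, and the tray, where they are.

Things in the scene. Friction and masses are not known exactly. Their poses are not given: they have to be found in the camera images.
- holder: Roll dispenser, fixed to the counter: a grey block 155 mm long (its x), 80 mm wide (y), 30 mm thick, carrying an upright steel spindle 24 mm across whose top is 100 mm above the counter, and a 43 mm wide, 26 mm deep grey hinge post 138 mm tall standing 85 mm from the spindle towards its +x. Origin on the counter under the spindle axis; z up; the block reaches from x = -47 to +108 mm.
- spindle_top (a point): Centre of the top of the spindle, 100 mm above the counter; when the roll is on, it is 10 mm below the roll's top, inside the core.
- lever_hinge (a point): Centre of the clamp lever's hinge at the head of the hinge post: (85, 0, 125) mm in the holder's frame; the hinge axis is the holder's y. Keeps the holder's orientation.
- lever (a joint): Angle of the clamp lever (rad). 0: shut against its stop, level, its rubber pad (40 mm disc under the bar) 2 mm above the roll's top, the handle pointing along the holder's -x; grows as the handle swings up; 1.57: upright; 2.0: fully open against its stop, leaning back. A stiff hinge: it stays where it is left; about 1.5 N at the handle moves it.
- lever_grip (a point): Middle of the lever's black handle, 157 mm from the hinge along the lever. The handle is 52 mm long, 18 mm wide (holder's y) and 15 mm thick; the lever ends 25 mm beyond this point. The lever's steel bar is 14 mm wide and 9 mm thick. This point turns with the lever; at 0 it is 125 mm above the counter and 72 mm from the spindle axis, clear of the block below it.
- roll: Roll of baking-paper strip wound on a card core, 60 mm across, 80 mm tall, with a 31 mm through hole; about 160 g. Starts on the spindle, standing on the block. Origin at the centre of its underside; z along its axis, up.
- tray: Shallow metal kitchen tray, loose, 600 g, 150 mm (its x) by 190 mm (y) outside, 22 mm tall; walls and floor 4 mm thick. Origin at the centre of its underside.
- spice: small spice jar, 44 mm across, 95 mm tall, between the dispenser and the tray; origin at the centre of its underside. Bystander.
- spare: spare roll of wider baking-paper strip standing on end, 90 mm across, 50 mm tall (not the one to move); origin at the centre of its underside. Bystander.
- bowl: white bowl, 116 mm across, 55 mm tall; origin at the centre of its underside. Bystander.
- mug: blue mug, 80 mm across, 90 mm tall; origin at the centre of its underside. Bystander.
- soap: amber bottle, 64 mm across, 170 mm tall; origin at the centre of its underside. Bystander.
- tin: food can, 74 mm across, 100 mm tall; origin at the centre of its underside. Bystander.
- spatula: kitchen spatula, 240 mm long, lying flat at the right; origin at its underside. Bystander.
Things that resemble listed ones, but are neither listed nor needed, are in the scene too. Leave any orange look-alike of the roll alone.

How it is judged:
On the way, in this order (a step that is already met when the one before it is completed fails the run):
1. the clamp lever is swung open with the roll still on the spindle (value of joint lever above 1 rad and horizontal distance between roll and holder below 0.02 m), for 0.1 s.
2. the roll is slid up off the spindle: its underside is above the spindle's top, close to the spindle axis (value of joint lever above 1 rad and z of roll in the frame of spindle_top above 0 m and horizontal distance between roll and holder below 0.06 m).
3. the roll stands upright on the tray's floor and is let go (x of roll in the frame of tray between -0.055 and 0.055 m and y of roll in the frame of tray between -0.075 and 0.075 m and z of roll in the frame of tray between -0.002 and 0.012 m and angle between roll's own z axis and vertical below 0.1 rad and contact force between roll and the fingers below 0.05 N and linear speed of roll below 0.02 m/s), for 0.2 s.
At the end, for the whole second after the job is handed in: The roll stands upright (within 0.1 rad) at rest and released on the tray's floor, inside its walls; the dispenser's clamp lever is shut (joint below 0.1 rad) and still (all of step 3 and value of joint lever below 0.1 rad and velocity of joint lever between -0.05 and 0.05 rad/s); the robot touches nothing.
It fails at once if the roll is dropped: in the air more than 20 mm above the tray's floor with nothing touching it (contact force between roll and anything else below 0.02 N and distance of roll from where it was at the start of the episode above 0.03 m and z of roll in the frame of tray above 0.024 m).
It fails at once if the tray is pushed more than 40 mm (distance of tray from where it was at the start of the episode above 0.04 m).
It fails at once if a bystander is moved more than 30 mm (distance of any of spice, spare, bowl, mug, soap, tin, spatula from where it was at the start of the episode above 0.03 m).
It also fails if it takes over 70 s, if anything falls off the work surface, if the arm or the gripper's body presses on something with over 40 N, if the wrist force passes 120 N, or if a joint passes its speed limit or range.

### The arm

A 7-joint arm with a two-finger parallel gripper is mounted at the origin on the work surface. World frame = base frame: x ahead of the robot, y to its left, z up, the work surface at z = 0. Lengths are in m, angles in rad, forces in N, time in s.
With the tool pointing down it reaches from about 0.4 to 0.9 m from the base axis. Payload 5.6 kg.
Tool frame: the origin (TCP) lies on the mounting face of the last link; the fingertips stand 190 mm ahead of it and the grasp point (between the pads) lies 171 mm ahead of it; z points along the fingers, y is the direction in which the jaws open and shut (so a half turn about z gives the same grasp; the last joint's range is limited). The gripper opens to 92 mm and grips with 3 to 60 N. Pads are 20 mm wide; open, the fingers measure 128 mm over their backs; the gripper's body (75 mm by 189 mm) begins 69 mm behind the grasp point.
Start: joints at [1.14, 0.468, -0.012, 1.603, 0.006, 1.071, -0.056], TCP at [0.246, -0.602, 0.405] pointing down, gripper open.
Joint ranges: [-2.53, 2.53], [-0.31, 2.02], [-1.57, 1.55], [0.28, 2.44], [-1.29, 4.43], [0.15, 1.84], [-2.92, 2.92]. Speed limits (rad/s): [2.57, 2.57, 3.14, 3.14, 3.14, 3.14, 3.14].

### API

Orientations are given as a rotation vector (axis times angle).
In Python, from plant import env gives the robot as it stands.
- The arm moves only by the shell command python3 -m handwheel 'ROWS' [OPENING] [FORCE]. ROWS is JSON, a list of rows, each an object with "xyz": the shift along the tool's x, y, z in m, a list of three; "turn": the turn about the tool's z in rad. A call has 1 to 20 rows; each row shifts and turns the commanded pose from where the row before left it, along the tool's axes as they then stand; what a row does not reach is not made up. A row lasts 1/8 s, in which the tool goes at most 62.5 mm and 10.7 degrees, less where a joint would pass 70% of its speed; a pose out of reach is approached as far as the arm can. A call is refused whole if a number of a shift passes 0.0625 or a number of a turn 0.188, either way. A call with a gripper value outside its range is refused whole. OPENING is the closure, from 0 (fully open) to 1 (shut), set as the call begins (- or left out, the last holds). The fingers move at their own pace and stop on an object; FORCE is the grip in N (left out, the last holds). Time passes only in rows, so rows that do not move let the fingers close. It gives the time, the measured TCP pose, the force and the opening at its end, in the units of the state.
- env.get_obs(): the state, without advancing time (a new reading comes with each control period).
- env.get_image(name): name is "scene" or "top" or "wrist"; returns a dict with "frame" (420x560x3 uint8, red, green, blue), "z_map" (420x560 float32, m along the optical axis (not along the pixel's ray), 0 where there is no reading), "fx", "fy", "cx", "cy" (pixels), "extrinsics" (4x4, takes a point from camera to world coordinates); the wrist camera has in their place "mount" (4x4, takes a point from camera to tool coordinates, whose origin is the TCP and whose axes are the flange's). Camera axes: x right, y down, z forward; pixel columns grow to the right and rows downward; lengths in m; the calibration is good to about 2 mm. A picture is of the moment at which its call begins: read the wrist's pose just before it.
- env.sign_off(): hands the job in, once; it reports no verdict.
Trained networks look in a picture, given as the dict that the camera call returned (one of the last four; its "shot" number tells which), for a name from the list of things; names that differ only in an ending like _2 or _b are one class to them, and where a whole thing is asked for, a point or a joint stands for the part that bears it (a point fixed in the world has none). Each returns a list of dicts, best first, with "p" (0 to 1); they miss things now and then, are a little off and sometimes report something else, mostly with a low value. They report only what shows in the picture. A call takes as long as a camera call. They do not tell look-alikes from the thing itself.
- env.recognise(picture, query): "at" ([x, y, z] in m, in world coordinates, good to about 4 mm: the middle of the surface that is visible of it).
- env.place_of(picture, query): "at" ([x, y, z] in m, in world coordinates, good to about 4 mm: a listed point, or the origin of a listed thing).
The state is a dict: "time": time; "q": joint angles; "dq": joint speeds; "joint_efforts": joint torques, N m; "position": TCP position; "tcp_rot": TCP orientation; "wrist_force": force on the tool from outside, world axes, zero at the start; "moment": the same for the moment, N m; "gripper_width": finger opening in m.
Only numpy, scipy, OpenCV 4.12 (cv2) and the standard library are available. Lean on these libraries where they do the work, as an engineer would, in place of code of your own. Each camera call takes 0.05 s, during which the arm holds its last target. There are 200 camera calls.

## Working session

There is one attempt and no reset: what is moved stays moved. The work goes in short steps, Python scripts to look and compute and a shell command to move; the robot and the scene stay as the last step left them, time stands still between calls to the robot, and variables do not carry over. Pictures are saved under pics/ and viewed, about 8 in all and at most 12, crops included, and the job is handed in when it is done.

```bash
mkdir -p pics; ls; cat > h.py <<'E'
import numpy as np,cv2
from plant import env
from scipy.spatial.transform import Rotation as R
def save(p,n,crop=None,s=1):
    f=p["frame"][:,:,::-1]
    if crop: a,b,c,d=crop; f=f[b:d,a:c]
    cv2.imwrite("pics/"+n,cv2.resize(f,None,fx=s,fy=s))
def world(p,u,v):
    z=p["z_map"][v,u]; T=p["extrinsics"] 
    return (T@[(u-p["cx"])*z/p["fx"],(v-p["cy"])*z/p["fy"],z,1])[:3]
def pix(p,w):
    c=np.linalg.inv(p["extrinsics"])@np.r_[w,1]; return (int(p["fx"]*c[0]/c[2]+p["cx"]),int(p["fy"]*c[1]/c[2]+p["cy"]))
E
python3 - <<'E'
from h import *
o=env.get_obs();print({k:np.round(v,3) for k,v in o.items()})
a=env.get_image("scene");b=env.get_image("top")
save(a,"s0.png",s=1.4);save(b,"t0.png",s=1.4)
for n,p in (("scene",a),("top",b)):
  for q in ["holder","spindle_top","lever_hinge","lever_grip","roll","tray","spice","spare","bowl","mug","soap","tin","spatula"]:
    print(n,q,[(np.round(r["at"],3).tolist(),round(r["p"],2),pix(p,r["at"])) for r in env.place_of(p,q)[:3]])
E
```

```text
pics
{'time': np.float64(0.0), 'q': array([ 1.14 ,  0.468, -0.012,  1.604,  0.006,  1.071, -0.056]), 'dq': array([ 0.001, -0.001,  0.001, -0.002,  0.   ,  0.001, -0.001]), 'joint_efforts': array([ 1.0000e-03, -5.2057e+01, -1.2000e-02, -2.4376e+01, -5.7000e-02,
        1.7000e-02,  0.0000e+00]), 'position': array([ 0.246, -0.602,  0.404]), 'tcp_rot': array([-3.081e+00, -6.050e-01,  1.000e-03]), 'wrist_force': array([ 0.588,  0.406, -0.619]), 'moment': array([0.027, 0.037, 0.028]), 'gripper_width': np.float64(0.092)}
scene holder [([0.562, 0.197, -0.0], 0.56, (358, 205))]
scene spindle_top [([0.562, 0.2, 0.1], 0.87, (365, 186))]
scene lever_hinge [([0.646, 0.196, 0.126], 0.62, (369, 208))]
scene lever_grip [([0.484, 0.202, 0.136], 0.64, (365, 154))]
scene roll [([0.573, 0.313, -0.001], 0.73, (399, 208)), ([0.559, 0.202, 0.026], 0.62, (361, 199))]
scene tray [([0.555, -0.211, 0.001], 0.55, (215, 204)), ([0.647, 0.198, 0.13], 0.26, (370, 208))]
scene spice [([0.495, -0.004, -0.002], 0.73, (287, 186)), ([0.564, 0.196, 0.003], 0.48, (358, 205))]
scene spare [([0.743, -0.177, -0.001], 0.92,
[... 611 characters left out ...]
, (279, 171)), ([0.489, 0.207, 0.136], 0.22, (215, 255))]
top lever_hinge [([0.641, 0.195, 0.127], 0.9, (219, 208))]
top lever_grip [([0.488, 0.204, 0.132], 0.91, (216, 256))]
top roll [([0.58, 0.316, 0.002], 0.85, (191, 233)), ([0.562, 0.2, 0.027], 0.6, (222, 236))]
top tray [([0.557, -0.212, -0.002], 0.84, (339, 235))]
top spice [([0.49, -0.012, -0.002], 0.52, (283, 255))]
top spare [([0.556, -0.213, 0.001], 0.4, (340, 235))]
top bowl [([0.799, -0.006, -0.001], 0.68, (279, 171))]
top mug [([0.471, 0.45, -0.002], 0.68, (152, 264))]
top soap [([0.641, -0.469, -0.003], 0.9, (409, 210))]
top tin [([0.768, 0.222, -0.0], 0.77, (217, 180))]
top spatula [([0.463, -0.451, 0.005], 0.87, (409, 260))]
```

View pics/s0.png

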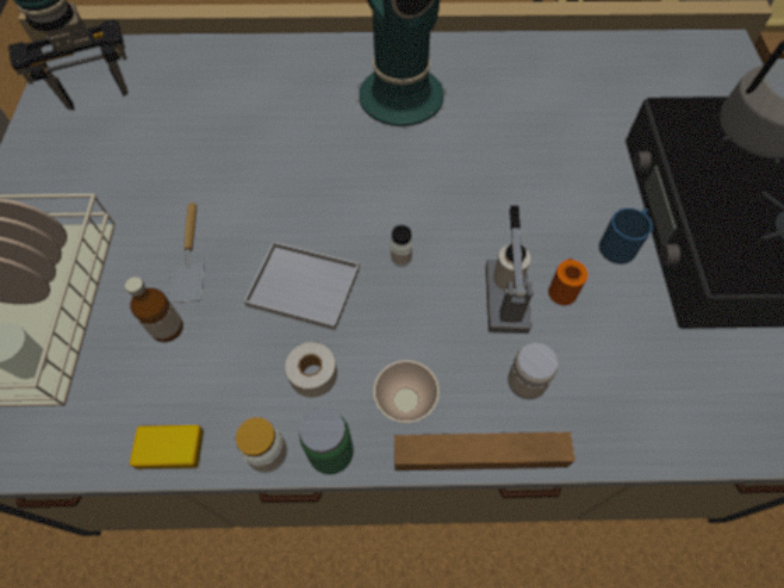

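View pics/t0.png

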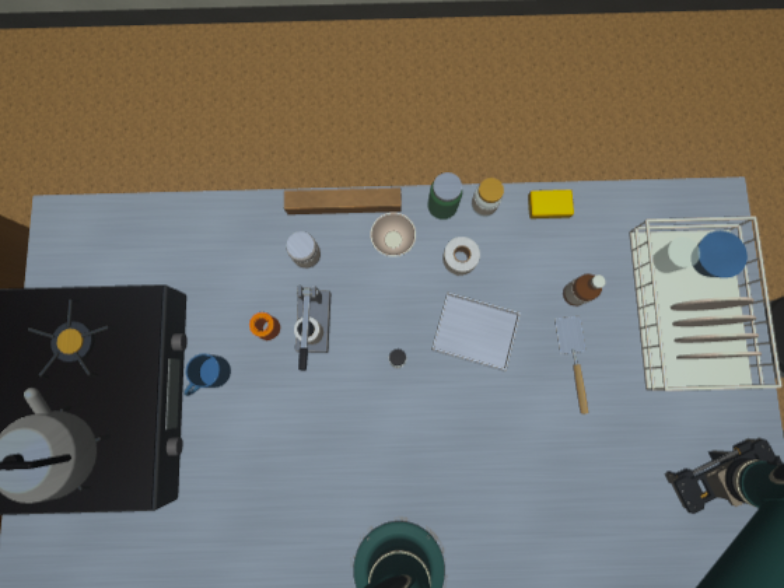

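```bash
python3 - <<'E'
from h import *
p=env.get_image("scene"); save(p,"s1.png",(320,120,440,240),5)
o=env.get_obs();print(R.from_rotvec(o["tcp_rot"]).as_matrix().round(3))
E
```

```text
[[ 0.926  0.378 -0.   ]
 [ 0.378 -0.926 -0.   ]
 [-0.     0.    -1.   ]]
```

View pics/s1.png

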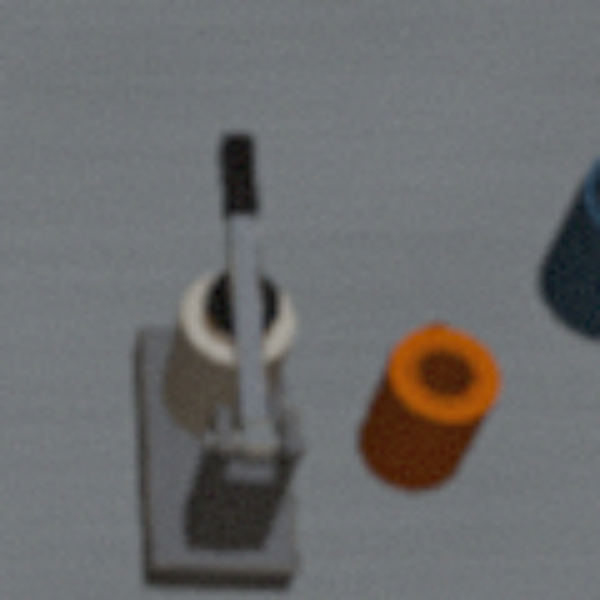

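The white roll under the lever (scene crop px (237,340)) is the one to move, because it sits on the dispenser's spindle. The orange roll at crop px (430,410) is the look-alike and the fat ring at s0 px (310,367) is the spare. The tray is at s0 px (303,285). The dispenser's x axis is almost along world x, at about -2°.

```bash
python3 -m handwheel '[{"xyz":[0,0,0],"turn":0.143},{"xyz":[0,0,0],"turn":0.143},{"xyz":[0,0,0],"turn":0.143},{"xyz":[0.052,-0.05,0],"turn":0},{"xyz":[0.052,-0.05,0],"turn":0},{"xyz":[0.052,-0.05,0],"turn":0},{"xyz":[0.052,-0.05,0],"turn":0},{"xyz":[0,-0.05,0],"turn":0},{"xyz":[0,-0.05,0],"turn":0},{"xyz":[0,-0.05,0],"turn":0},{"xyz":[0,-0.05,0],"turn":0},{"xyz":[0,-0.05,0],"turn":0},{"xyz":[0,-0.05,0],"turn":0},{"xyz":[0,-0.05,0],"turn":0},{"xyz":[0,-0.05,0],"turn":0},{"xyz":[0,-0.05,0],"turn":0},{"xyz":[0,-0.05,0],"turn":0},{"xyz":[0,-0.05,0],"turn":0},{"xyz":[0,-0.05,0],"turn":0}]' 0 20
cat >> h.py <<'E'
def wrist():
    o=env.get_obs(); T=np.eye(4); T[:3,:3]=R.from_rotvec(o["tcp_rot"]).as_matrix(); T[:3,3]=o["position"]
    p=env.get_image("wrist"); p["extrinsics"]=T@p["mount"]; return o,T,p
def rel(o,T,w): # shift in tool axes to bring the grasp point to w
    return (T[:3,:3].T@(np.array(w)-(T@[0,0,.171,1])[:3])).round(4)
E
python3 - <<'E'
from h import *
o,T,p=wrist(); print(o["time"],o["position"].round(4),T[:3,:3].round(3).tolist(),o["q"].round(2))
for q in ["lever_hinge","lever_grip","spindle_top","holder"]:
  for r in env.place_of(p,q)[:2]: print(q,np.round(r["at"],4),round(r["p"],2),rel(o,T,r["at"]))
save(p,"w0.png")
E
```

```text
time: 3.82
position: [0.4576, 0.165, 0.405]
tcp_rot: [-3.141, 0.065, -0.001]
wrist_force: [0.7, -0.0, 0.2]
gripper_width: 0.0914
3.825 [0.4576 0.165  0.405 ] [[0.999, -0.042, 0.001], [-0.042, -0.999, 0.0], [0.001, -0.0, -1.0]] [-0.07  0.22 -0.39  1.97  0.1   0.97 -2.12]
lever_grip [0.4881 0.1997 0.1318] 0.83 [ 0.0287 -0.0359  0.1022]
spindle_top [0.5628 0.1985 0.1047] 0.55 [ 0.1034 -0.0378  0.1294]
holder [0.558  0.2006 0.0028] 0.71 [ 0.0984 -0.0397  0.2313]
```

View pics/w0.png

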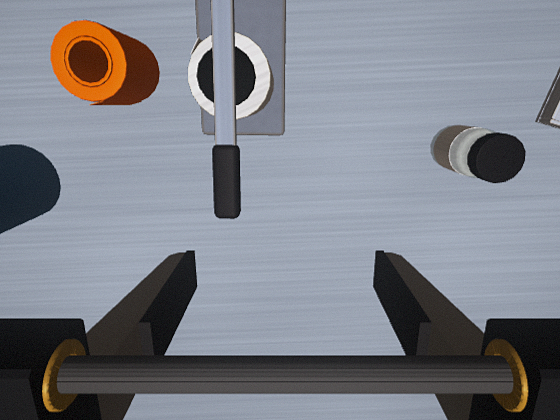

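The handle is at px (227,180), parallel to the tool x axis. The roll is at (230,75) and the orange look-alike at (88,60). I'll measure the handle by depth.

```bash
python3 - <<'E'
from h import *
o,T,p=wrist()
for uv in [(227,155),(227,181),(227,208),(225,120),(225,20),(198,75),(262,75),(230,110)]:
  w=world(p,*uv); print(uv,w.round(4),rel(o,T,w))
E
```

```text
(227, 155) [0.5067 0.1994 0.1417] [ 0.0474 -0.0388  0.0918]
(227, 181) [0.4894 0.2006 0.1438] [ 0.0301 -0.0393  0.0897]
(227, 208) [0.4706 0.2022 0.1446] [ 0.0112 -0.04    0.0889]
(225, 120) [0.5293 0.1995 0.1369] [ 0.07   -0.0398  0.0966]
(225, 20) [0.5897 0.1945 0.1336] [ 0.1306 -0.0374  0.0998]
(198, 75) [0.5588 0.2165 0.1267] [ 0.0988 -0.0581  0.1068]
(262, 75) [0.5582 0.1746 0.1096] [ 0.1    -0.0162  0.1239]
(230, 110) [0.5355 0.1956 0.1365] [ 0.0764 -0.0362  0.097 ]
```

```bash
python3 -m handwheel '[{"xyz":[0.015,-0.0195,0.025],"turn":0},{"xyz":[0.015,-0.0195,0.025],"turn":0},{"xyz":[0,0,0.025],"turn":0},{"xyz":[0,0,0.022],"turn":0},{"xyz":[0,0,0],"turn":0}]' 0 15
python3 -m handwheel '[{"xyz":[0,0,0],"turn":0},{"xyz":[0,0,0],"turn":0},{"xyz":[0,0,0],"turn":0},{"xyz":[0,0,0],"turn":0},{"xyz":[0,0,0],"turn":0},{"xyz":[0,0,0],"turn":0}]' 1 15
python3 - <<'E'
import numpy as np
t=0.07+np.arange(16)*0.12; d=np.c_[-.157*np.diff(np.cos(t)),-.157*np.diff(np.sin(t))]; print(d.round(4).tolist(), t[-1])
from h import *
o,T,p=wrist(); print((T@[0,0,.171,1]).round(4))
E
```

```text
time: 4.75
position: [0.4892, 0.1993, 0.3063]
tcp_rot: [3.139, -0.069, -0.005]
wrist_force: [1.0, 0.6, -0.2]
gripper_width: 0.092
time: 5.5
position: [0.4893, 0.2012, 0.3077]
tcp_rot: [3.141, -0.065, 0.0]
wrist_force: [0.5, 0.5, -0.4]
gripper_width: 0.0339
[[0.0024, -0.0187], [0.0047, -0.0182], [0.0068, -0.0176], [0.0089, -0.0166], [0.0108, -0.0154], [0.0126, -0.014], [0.0141, -0.0124], [0.0155, -0.0106], [0.0167, -0.0087], [0.0176, -0.0066], [0.0183, -0.0045], [0.0187, -0.0023], [0.0188, -0.0], [0.0187, 0.0022], [0.0183, 0.0045]] 1.8699999999999999
[0.4893 0.2012 0.1367 1.    ]
```

```bash
python3 -m handwheel '[{"xyz":[0,0,0],"turn":0},{"xyz":[0,0,0],"turn":0},{"xyz":[0,0,0],"turn":0},{"xyz":[0,0,0],"turn":0}]' 1 15
python3 -m handwheel '[{"xyz":[0.0024,0,-0.0187],"turn":0},{"xyz":[0.0047,0,-0.0182],"turn":0},{"xyz":[0.0068,0,-0.0176],"turn":0},{"xyz":[0.0089,0,-0.0166],"turn":0}]'
```

```text
time: 6.05
position: [0.4892, 0.2036, 0.3081]
tcp_rot: [-3.136, 0.063, -0.002]
wrist_force: [-0.2, 7.4, -1.3]
gripper_width: 0.0181
time: 6.55
position: [0.5119, 0.2024, 0.3793]
tcp_rot: [-3.137, 0.063, -0.001]
wrist_force: [3.4, 5.5, -4.4]
gripper_width: 0.0176
```

```bash
python3 -m handwheel '[{"xyz":[0.0108,-0.001,-0.0154],"turn":0},{"xyz":[0.0126,-0.001,-0.014],"turn":0},{"xyz":[0.0141,0,-0.0124],"turn":0},{"xyz":[0.0155,0,-0.0106],"turn":0},{"xyz":[0.0167,0,-0.0087],"turn":0}]'
python3 -m handwheel '[{"xyz":[0.0176,0,-0.0066],"turn":0},{"xyz":[0.0183,0,-0.0045],"turn":0},{"xyz":[0.0187,0,-0.0023],"turn":0},{"xyz":[0.0188,0,0],"turn":0},{"xyz":[0.0187,0,0.0022],"turn":0}]'
python3 - <<'E'
from h import *
p=env.get_image("scene"); save(p,"s2.png",(280,40,460,240),3)
print([(r["at"],r["p"]) for r in env.place_of(p,"lever_grip")])
E
```

```text
time: 7.18
position: [0.5813, 0.1998, 0.4393]
tcp_rot: [3.141, -0.064, -0.006]
wrist_force: [-1.0, 2.0, -3.2]
gripper_width: 0.0182
time: 7.8
position: [0.674, 0.1951, 0.4511]
tcp_rot: [3.14, -0.066, -0.003]
wrist_force: [-1.8, -2.3, 2.0]
gripper_width: 0.0179
[([0.6629, 0.1953, 0.2801], 0.57)]
```

View pics/s2.png

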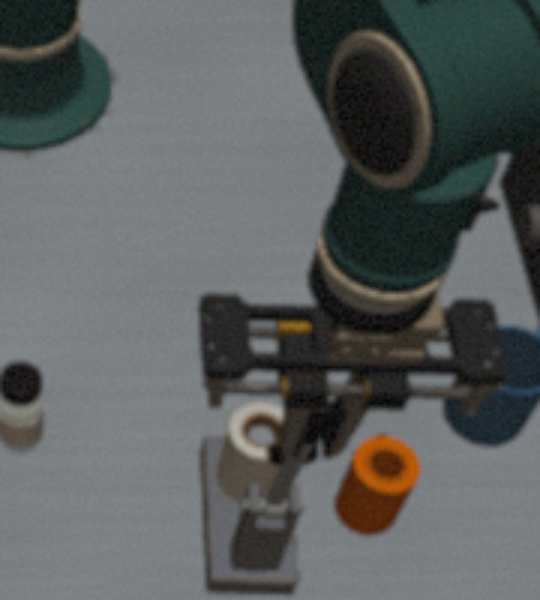

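The lever is upright in the fingers and the roll is still on the spindle, crop px (258,450). I'll release the lever and back off over the roll.

```bash
python3 -m handwheel '[{"xyz":[0,0,0],"turn":0},{"xyz":[0,0,0],"turn":0},{"xyz":[0,0,0],"turn":0},{"xyz":[0,0,0],"turn":0},{"xyz":[0,0,0],"turn":0},{"xyz":[0,0,0],"turn":0},{"xyz":[-0.04,0,0],"turn":0},{"xyz":[-0.04,0,0],"turn":0},{"xyz":[-0.04,0,0],"turn":0},{"xyz":[-0.04,0,0],"turn":0},{"xyz":[0,0,0],"turn":0}]' 0 20
python3 - <<'E'
from h import *
o,T,p=wrist(); print(o["time"],o["position"].round(4))
for q in ["lever_grip","lever_hinge","spindle_top","roll","holder"]:
  for r in env.place_of(p,q)[:2]: print(q,np.round(r["at"],4),round(r["p"],2),rel(o,T,r["at"]))
# roll top: points at z~0.11
v,u=np.mgrid[0:420,0:560]; z=p["z_map"]; c=np.stack([(u-p["cx"])*z/p["fx"],(v-p["cy"])*z/p["fy"],z,np.ones_like(z)],-1)
w=c@p["extrinsics"].T; m=(z>0)&(abs(w[...,2]-.11)<.006)&(np.hypot(w[...,0]-.56,w[...,1]-.2)<.045)
q=w[m][:,:2].astype(np.float32); print(len(q),cv2.minEnclosingCircle(q), w[m][:,2].mean())
save(p,"w1.png")
E
```

```text
time: 9.28
position: [0.5117, 0.2029, 0.4518]
tcp_rot: [3.141, -0.061, 0.001]
wrist_force: [1.4, -0.2, 0.6]
gripper_width: 0.0921
9.275 [0.5117 0.2029 0.4518]
lever_hinge [0.6451 0.1982 0.1252] 0.84 [ 0.1334 -0.0005  0.1556]
spindle_top [0.5594 0.1976 0.1072] 0.65 [0.0477 0.0034 0.1736]
roll [0.556  0.2005 0.0314] 0.88 [0.0442 0.0006 0.2494]
roll [ 0.5745  0.3178 -0.0018] 0.81 [ 0.0581 -0.1174  0.2826]
holder [0.5566 0.199  0.002 ] 0.57 [0.0448 0.002  0.2788]
2683 ((0.5593522191047668, 0.2027161419391632), 0.03136064112186432) 0.11027826949813663
```

View pics/w1.png

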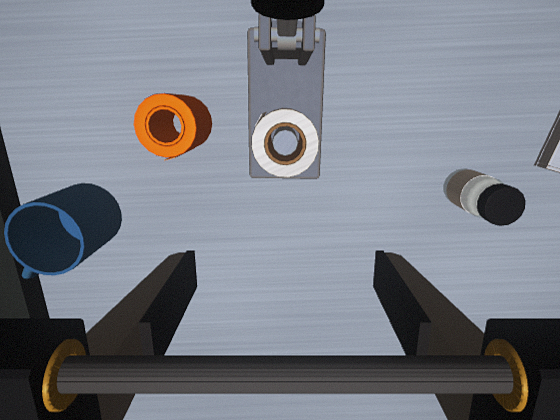

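The roll is at px (286,143), free on the spindle, and the lever is out of the way. The orange one at (165,125) is clear of where the fingers will go. Now I'll descend and grip.

```bash
python3 -m handwheel '[{"xyz":[0.0235,0.0005,0],"turn":0},{"xyz":[0.024,0.0005,0],"turn":0},{"xyz":[0,0,0.04],"turn":0},{"xyz":[0,0,0.04],"turn":0},{"xyz":[0,0,0.04],"turn":0},{"xyz":[0,0,0.03],"turn":0},{"xyz":[0,0,0.026],"turn":0},{"xyz":[0,0,0.02],"turn":0},{"xyz":[0,0,0],"turn":0}]' 0 20
python3 -m handwheel '[{"xyz":[0,0,0],"turn":0},{"xyz":[0,0,0],"turn":0},{"xyz":[0,0,0],"turn":0},{"xyz":[0,0,0],"turn":0},{"xyz":[0,0,0],"turn":0},{"xyz":[0,0,0],"turn":0}]' 1 20
```

```text
time: 10.7
position: [0.5612, 0.1989, 0.2534]
tcp_rot: [3.14, -0.065, -0.005]
wrist_force: [-0.6, 0.4, -0.4]
gripper_width: 0.0919
time: 11.45
position: [0.5617, 0.1996, 0.2559]
tcp_rot: [-3.14, 0.064, -0.002]
wrist_force: [-0.6, 0.8, 5.2]
gripper_width: 0.0602
```

```bash
python3 -m handwheel '[{"xyz":[0,0,-0.01],"turn":0},{"xyz":[0,0,-0.015],"turn":0},{"xyz":[0,0,-0.02],"turn":0}]' 1 25
python3 -m handwheel '[{"xyz":[0,0,-0.02],"turn":0},{"xyz":[0,0,-0.02],"turn":0},{"xyz":[0,0,-0.02],"turn":0},{"xyz":[0,0,-0.02],"turn":0},{"xyz":[0,0,-0.005],"turn":0},{"xyz":[0,0,0],"turn":0},{"xyz":[0,0,0],"turn":0}]'
python3 - <<'E'
from h import *
p=env.get_image("top"); 
for q in ["roll","tray"]: print([(np.round(r["at"],4),round(r["p"],2)) for r in env.place_of(p,q)])
save(p,"t1.png",(160,140,420,340),3)
E
```

```text
time: 11.82
position: [0.5612, 0.1989, 0.3008]
tcp_rot: [3.14, -0.065, -0.002]
wrist_force: [-0.5, -0.5, -1.7]
gripper_width: 0.0598
time: 12.7
position: [0.5611, 0.199, 0.3843]
tcp_rot: [3.14, -0.065, -0.002]
wrist_force: [-0.5, 0.4, -2.0]
gripper_width: 0.0605
[]
[(array([ 0.5593, -0.2086,  0.0008]), 0.61), (array([ 0.4931, -0.0105, -0.0025]), 0.47)]
```

View pics/t1.png

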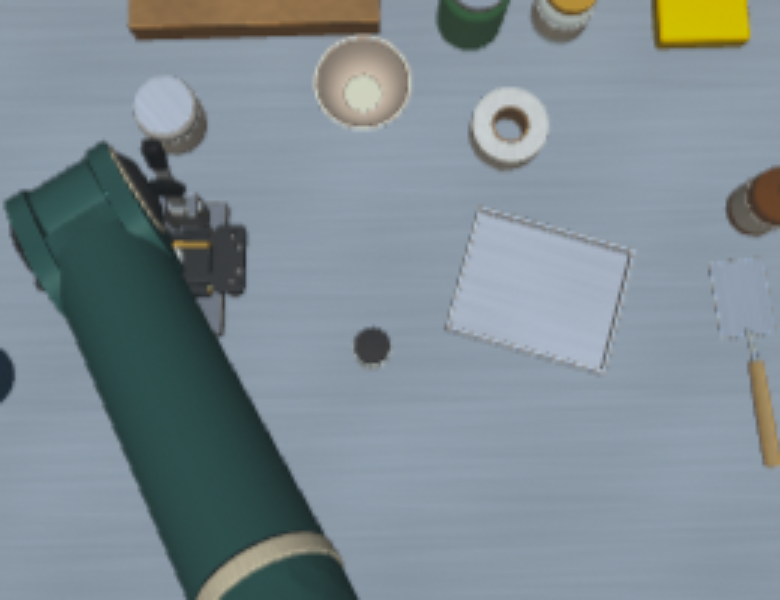

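The arm holds the roll (about 1.6 N more load on the wrist) with its underside at roughly z = 0.158. The tray is at crop px (540,290) and the spice jar at (372,345). I'll carry the roll over the tray.

```bash
python3 -m handwheel '[{"xyz":[0.0015,0.02,0],"turn":0},{"xyz":[0.0015,0.04,0],"turn":0},{"xyz":[0.0015,0.04,0],"turn":0},{"xyz":[0.0015,0.04,0],"turn":0},{"xyz":[0.0015,0.04,0],"turn":0},{"xyz":[0.0015,0.04,0],"turn":0},{"xyz":[0.0015,0.04,0],"turn":0},{"xyz":[0.0015,0.04,0],"turn":0},{"xyz":[0.0015,0.04,0],"turn":0},{"xyz":[0,0.04,0],"turn":0},{"xyz":[0,0.03,0],"turn":0},{"xyz":[0,0,0],"turn":0},{"xyz":[0,0,0],"turn":0}]'
python3 - <<'E'
from h import *
o=env.get_obs(); print(o["position"].round(4),o["wrist_force"])
p=env.get_image("scene"); print([(np.round(r["at"],4),round(r["p"],2)) for q in("tray","roll") for r in env.place_of(p,q)])
save(p,"s3.png",(130,80,330,280),3)
E
```

```text
time: 14.48
position: [0.5575, -0.211, 0.3849]
tcp_rot: [-3.14, 0.065, 0.001]
wrist_force: [-0.8, 1.0, -3.6]
gripper_width: 0.06
[ 0.5575 -0.211   0.3849] [-0.75968398  0.99509043 -3.56459683]
[(array([ 0.5547, -0.2107,  0.006 ]), 0.67), (array([ 0.5538, -0.2134,  0.1575]), 0.75), (array([5.737e-01, 3.129e-01, 4.000e-04]), 0.71)]
```

View pics/s3.png

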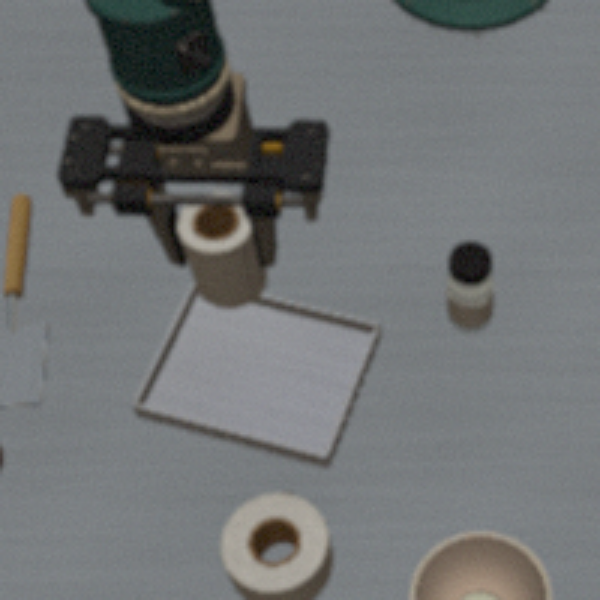

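The roll hangs upright over the tray with its underside at z = 0.158, so it needs about 154 mm of lowering.

```bash
python3 -m handwheel '[{"xyz":[0,0,0.03],"turn":0},{"xyz":[0,0,0.03],"turn":0},{"xyz":[0,0,0.03],"turn":0},{"xyz":[0,0,0.025],"turn":0},{"xyz":[0,0,0.018],"turn":0},{"xyz":[0,0,0.012],"turn":0},{"xyz":[0,0,0],"turn":0},{"xyz":[0,0,0],"turn":0}]'
python3 -m handwheel '[{"xyz":[0,0,0.003],"turn":0},{"xyz":[0,0,0.002],"turn":0},{"xyz":[0,0,0],"turn":0}]'
python3 -m handwheel '[{"xyz":[0,0,0.002],"turn":0},{"xyz":[0,0,0.001],"turn":0},{"xyz":[0,0,0],"turn":0}]'
```

```text
time: 15.62
position: [0.5584, -0.2111, 0.2409]
tcp_rot: [3.14, -0.065, 0.002]
wrist_force: [-0.6, -0.6, -1.2]
gripper_width: 0.0604
time: 16.0
position: [0.5579, -0.211, 0.235]
tcp_rot: [3.141, -0.065, -0.0]
wrist_force: [-0.4, 0.1, -2.1]
gripper_width: 0.0601
time: 16.38
position: [0.5579, -0.211, 0.2319]
tcp_rot: [-3.141, 0.065, 0.0]
wrist_force: [0.4, 0.2, -2.2]
gripper_width: 0.0601
```

```bash
python3 -m handwheel '[{"xyz":[0,0,0.001],"turn":0},{"xyz":[0,0,0.001],"turn":0},{"xyz":[0,0,0],"turn":0}]'
python3 -m handwheel '[{"xyz":[0,0,0.001],"turn":0},{"xyz":[0,0,0],"turn":0},{"xyz":[0,0,0],"turn":0}]'
```

```text
time: 16.75
position: [0.558, -0.211, 0.2301]
tcp_rot: [3.141, -0.065, -0.0]
wrist_force: [1.3, -0.0, -2.1]
gripper_width: 0.06
time: 17.12
position: [0.558, -0.211, 0.2299]
tcp_rot: [3.141, -0.065, 0.0]
wrist_force: [-3.3, 0.2, 5.0]
gripper_width: 0.0604
```

Contact: +5 N upward. I'll release and rise.

```bash
python3 -m handwheel '[{"xyz":[0,0,0],"turn":0},{"xyz":[0,0,0],"turn":0},{"xyz":[0,0,0],"turn":0},{"xyz":[0,0,0],"turn":0},{"xyz":[0,0,0],"turn":0},{"xyz":[0,0,0],"turn":0},{"xyz":[0,0,-0.02],"turn":0},{"xyz":[0,0,-0.03],"turn":0},{"xyz":[0,0,-0.05],"turn":0},{"xyz":[0,0,-0.05],"turn":0},{"xyz":[0,0,-0.05],"turn":0},{"xyz":[0,0,-0.02],"turn":0},{"xyz":[0,0,0],"turn":0}]' 0 15
python3 - <<'E'
from h import *
o=env.get_obs(); print(o["position"].round(4))
p=env.get_image("scene"); print([(q,np.round(r["at"],4),round(r["p"],2)) for q in("tray","roll","lever_grip","lever_hinge") for r in env.place_of(p,q)])
save(p,"s4.png",(150,80,430,290),2.8)
E
```

```text
time: 18.75
position: [0.558, -0.2109, 0.4522]
tcp_rot: [3.139, -0.065, 0.008]
wrist_force: [0.3, 0.0, -0.2]
gripper_width: 0.092
[ 0.558  -0.2109  0.4522]
[('tray', array([ 0.5565, -0.2085,  0.0019]), 0.58), ('roll', array([ 0.5533, -0.212 ,  0.0014]), 0.92), ('roll', array([5.741e-01, 3.122e-01, 1.000e-04]), 0.85), ('lever_grip', array([0.6666, 0.1933, 0.2808]), 0.91), ('lever_hinge', array([0.6461, 0.197 , 0.1278]), 0.55)]
```

View pics/s4.png

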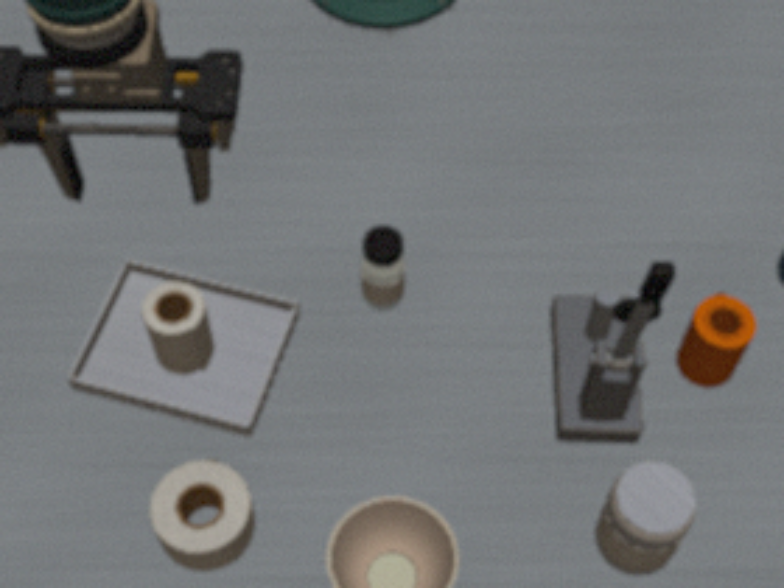

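The roll stands upright in the tray at px (178,325). The lever is where I left it, with the handle at px (655,285). Returning to the handle, in from the front as before.

```bash
python3 -m handwheel '[{"xyz":[-0.01,-0.03,0],"turn":0},{"xyz":[-0.01,-0.05,0],"turn":0},{"xyz":[-0.01,-0.05,0],"turn":0},{"xyz":[-0.01,-0.05,0],"turn":0},{"xyz":[-0.01,-0.05,0],"turn":0},{"xyz":[-0.013,-0.05,0],"turn":0},{"xyz":[0,-0.05,0],"turn":0},{"xyz":[0,-0.05,0],"turn":0},{"xyz":[0,-0.029,0],"turn":0},{"xyz":[0,0,0],"turn":0},{"xyz":[0,0,0],"turn":0}]' 0 15
python3 - <<'E'
from h import *
o,T,p=wrist(); print(o["position"].round(4),T[:2,0].round(3))
z=p["z_map"]; v,u=np.mgrid[0:420,0:560]; c=np.stack([(u-p["cx"])*z/p["fx"],(v-p["cy"])*z/p["fy"],z,np.ones_like(z)],-1)
w=c@p["extrinsics"].T; m=(z>0)&(w[...,2]>.2)&(w[...,0]>.6)&(abs(w[...,1]-.195)<.06); print(m.sum(), w[m][:,:3].min(0),w[m][:,:3].max(0))
E
```

```text
time: 20.38
position: [0.5121, 0.1992, 0.4482]
tcp_rot: [3.14, -0.066, -0.002]
wrist_force: [0.1, 0.2, -0.1]
gripper_width: 0.092
[0.5121 0.1992 0.4482] [ 0.999 -0.042]
945 [0.64008496 0.17650465 0.20002231] [0.64549378 0.2160771  0.21952639]
```

```bash
python3 -m handwheel '[{"xyz":[0.04,-0.0015,-0.003],"turn":0},{"xyz":[0.04,0,0],"turn":0},{"xyz":[0.04,0,0],"turn":0},{"xyz":[0.041,0,0],"turn":0},{"xyz":[0,0,0],"turn":0},{"xyz":[0,0,0],"turn":0}]' 0 15
python3 -m handwheel '[{"xyz":[0,0,0],"turn":0},{"xyz":[0,0,0],"turn":0},{"xyz":[0,0,0],"turn":0},{"xyz":[0,0,0],"turn":0},{"xyz":[0,0,0],"turn":0},{"xyz":[0,0,0],"turn":0},{"xyz":[0,0,0],"turn":0},{"xyz":[0,0,0],"turn":0},{"xyz":[0,0,0],"turn":0}]' 1 15
```

```text
time: 21.18
position: [0.6724, 0.1942, 0.4516]
tcp_rot: [3.14, -0.066, -0.002]
wrist_force: [0.9, -0.4, -0.1]
gripper_width: 0.092
time: 22.3
position: [0.6728, 0.1949, 0.452]
tcp_rot: [3.141, -0.065, -0.0]
wrist_force: [-0.7, -1.0, -0.2]
gripper_width: 0.0177
```

```bash
python3 -m handwheel '[{"xyz":[-0.0187,0,-0.0022],"turn":0},{"xyz":[-0.0188,0,0],"turn":0},{"xyz":[-0.0187,0,0.0023],"turn":0},{"xyz":[-0.0183,0,0.0045],"turn":0},{"xyz":[-0.0176,0,0.0066],"turn":0},{"xyz":[-0.0167,0,0.0087],"turn":0},{"xyz":[-0.0155,0,0.0106],"turn":0}]'
python3 -m handwheel '[{"xyz":[-0.0141,0,0.0124],"turn":0},{"xyz":[-0.0126,0,0.014],"turn":0},{"xyz":[-0.0108,0,0.0154],"turn":0},{"xyz":[-0.0089,0,0.0166],"turn":0},{"xyz":[-0.0068,0,0.0176],"turn":0},{"xyz":[-0.0047,0,0.0182],"turn":0},{"xyz":[-0.0024,0,0.0187],"turn":0},{"xyz":[0,0,0],"turn":0}]'
python3 -m handwheel '[{"xyz":[0,0,0.004],"turn":0},{"xyz":[0,0,0.004],"turn":0},{"xyz":[0,0,0.002],"turn":0},{"xyz":[0,0,0],"turn":0}]'
```

```text
time: 23.18
position: [0.5485, 0.201, 0.4227]
tcp_rot: [-3.139, 0.064, -0.006]
wrist_force: [2.9, 3.3, 0.4]
gripper_width: 0.0179
time: 24.18
position: [0.488, 0.2041, 0.3081]
tcp_rot: [-3.138, 0.063, 0.001]
wrist_force: [-1.0, 5.1, -1.1]
gripper_width: 0.018
time: 24.68
position: [0.4877, 0.2042, 0.299]
tcp_rot: [-3.139, 0.063, 0.001]
wrist_force: [-3.3, 5.4, -0.3]
gripper_width: 0.018
```

```bash
python3 -m handwheel '[{"xyz":[0,0,0.002],"turn":0},{"xyz":[0,0,0.002],"turn":0},{"xyz":[0,0,0],"turn":0}]'
python3 -m handwheel '[{"xyz":[0,0,0.002],"turn":0},{"xyz":[0,0,0.001],"turn":0},{"xyz":[0,0,0],"turn":0}]'
```

```text
time: 25.05
position: [0.4877, 0.2043, 0.2963]
tcp_rot: [-3.139, 0.063, 0.0]
wrist_force: [-6.0, 2.8, 10.6]
gripper_width: 0.0177
time: 25.42
position: [0.4882, 0.2043, 0.2946]
tcp_rot: [-3.139, 0.064, -0.003]
wrist_force: [-7.3, 1.6, 18.6]
gripper_width: 0.0176
```

At the stop (+18 N). I'll release, rise clear and check.

```bash
python3 -m handwheel '[{"xyz":[0,0,0],"turn":0},{"xyz":[0,0,0],"turn":0},{"xyz":[0,0,0],"turn":0},{"xyz":[0,0,0],"turn":0},{"xyz":[0,0,0],"turn":0},{"xyz":[0,0,0],"turn":0},{"xyz":[0,0,0],"turn":0},{"xyz":[0,0,0],"turn":0},{"xyz":[-0.01,0,-0.03],"turn":0},{"xyz":[-0.02,0,-0.04],"turn":0},{"xyz":[-0.01,0,-0.04],"turn":0},{"xyz":[0,0,0],"turn":0},{"xyz":[0,0,0],"turn":0}]' 0 15
python3 - <<'E'
from h import *
o,T,p=wrist(); print(o["position"].round(4),o["gripper_width"])
z=p["z_map"]; v,u=np.mgrid[0:420,0:560]; c=np.stack([(u-p["cx"])*z/p["fx"],(v-p["cy"])*z/p["fy"],z,np.ones_like(z)],-1)
w=c@p["extrinsics"].T
for lo,hi in((.465,.51),(.52,.57),(.57,.62)):
  m=(z>0)&(abs(w[...,1]-.2)<.005)&(w[...,2]>.115)&(w[...,2]<.16)&(w[...,0]>lo)&(w[...,0]<hi); print(m.sum(),np.median(w[m][:,:3],0).round(4), np.polyfit(w[m][:,0],w[m][:,2],1) if m.sum()>9 else '')
s=env.get_image("scene")
for q in ["roll","tray","lever_grip","lever_hinge","spice","spare","bowl","mug","soap","tin","spatula"]: print(q,[(np.round(r["at"],3).tolist(),round(r["p"],2)) for r in env.place_of(s,q)[:2]])
save(s,"s5.png",s=1.4)
E
```

```text
time: 27.05
position: [0.4483, 0.204, 0.4013]
tcp_rot: [3.14, -0.065, -0.0]
wrist_force: [-0.5, -0.4, -1.0]
gripper_width: 0.0917
[0.4483 0.204  0.4013] 0.09174387244731595
846 [0.49   0.2005 0.1327] [0.00425818 0.13038729]
1214 [0.5465 0.2001 0.1299] [0.00239169 0.12856871]
571 [0.5803 0.2    0.13  ] [-0.00409457  0.13232084]
roll [([0.573, 0.314, 0.001], 0.79), ([0.552, -0.212, 0.003], 0.55)]
tray [([0.556, -0.209, -0.0], 0.74)]
lever_grip [([0.484, 0.203, 0.124], 0.67)]
lever_hinge [([0.645, 0.198, 0.124], 0.68)]
spice [([0.491, -0.008, -0.002], 0.65), ([0.741, -0.181, -0.001], 0.21)]
spare [([0.744, -0.179, -0.001], 0.73)]
bowl [([0.801, -0.014, 0.006], 0.96)]
mug [([0.483, 0.204, 0.128], 0.69), ([0.469, 0.445, 0.003], 0.68)]
soap [([0.465, -0.451, -0.002], 0.66)]
tin [([0.771, 0.22, 0.004], 0.8)]
spatula [([0.467, -0.453, -0.002], 0.89)]
```

View pics/s5.png

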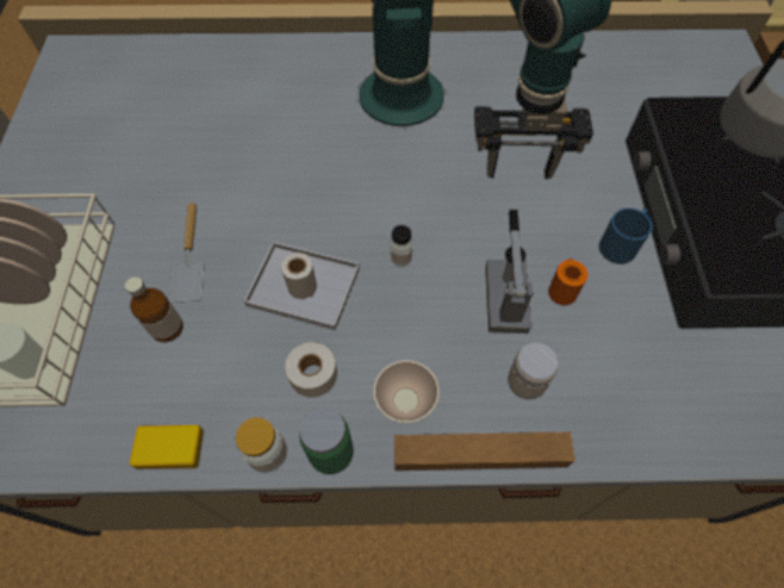

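The lever is level: handle top at z = 0.133 and bar slope under 0.005. The roll stands in the tray at px (298,273), and the bystanders look unmoved. Handing in.

```bash
python3 -c "
from plant import env; print(env.sign_off())"
```

```text
the job is handed in; nothing more can be done
None
```

I did the whole job and handed it in at about 27 s of the 70 s allowed. The sign-off gives no verdict, so what follows rests on my own last checks.

**What I did:** I swung the lever up to about 1.7 rad while gripping its handle. I lifted the roll straight up off the spindle, carried it over the tray and lowered it until it touched the floor with about 5 N. After releasing it, I swung the lever back down to its stop.

**Last checks:**
- **Roll:** it stands upright near the middle of the tray, at about (0.552, -0.212). Its underside reads z ≈ 0.003, which matches the tray floor.
- **Lever:** it is level, with the handle top at z = 0.133 and a measured slope of about 0.005 rad or less.
- **Robot:** the gripper is open and clear of everything, with wrist force near zero.
- **Tray and bystanders:** the ones the network found in the last picture are within about 5 mm of their first readings. Two did not check out by number:
  - **Soap:** its one reading was a mistake, landing on the spatula. In the picture it stands where it was.
  - **Mug:** its top answer was wrong too, landing on the lever handle. Its second answer matches where it started.

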